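# Bring the sample cell into the beam and take the reading

### The job

The blank has been zeroed on the spectrophotometer and the sample is to be read next. With the hood still open, push the cell changer's lever away from you, past the click at its middle position and right home to its second stop, so that the front cuvette stands in the beam; then push the hood fully shut and press the wide read key. Only push things with the fingers: leave the cuvettes seated in their pockets, the two small keys unpressed and the things around the instrument where they stand.

Things in the scene. Friction and masses are not known exactly. Their poses are not given: they have to be found in the camera images.
- spectrometer: White bench spectrophotometer, fixed; 250 deep (x) x 340 wide (y), flat deck at z 100. Origin: underside centre; x from front to back, y to its left; turned up to 0.4 rad. Lamp housing with sloping display (x -70 to 115, y -160 to -50) up to 132. Sample well x -66 to 58, y 50 to 80. Lever slot along x at y 5; three black ticks beside it mark the lever's positions (x -38, -16, 6).
- cell_lever (a joint): Travel (m) of the cell changer (lever, carriage, cuvettes together) along the instrument's +x: 0 = first position at the front (start), 0.022 = middle position (first click), 0.044 = second stop at the back, a hard end stop. A detent pulls it into the nearest of the three and holds it; leaving one takes about 6 to 10 N.
- lever_top (a point): Top centre of the lever: upright black paddle 8 thick (x) x 18 wide (y) x 18 tall on a 6 mm steel stem, top 32 above the deck; moves with the lever. The deck in front of it is clear for 70 mm, and 45 mm to either side.
- sample_lid (a joint): Angle of the hood in rad: 0 = fully shut on the deck, 1.57 = standing upright on its left edge; starts open at about 1.6 to 1.85, end stop 1.95. A stiff friction hinge: it stays where it is left, and moving it takes about 1.5 to 2.5 N at the free edge.
- lid_hinge (a point): Middle of the hinge line of the hood, which runs along the instrument's x at (-5, 105, 101) in its frame: the left edge of the hood.
- lid_edge (a point): Middle of the free long edge of the hood's roof, outside, 130 from the hinge line, 38 above the rim plane. The hood: grey cover open underneath, 150 long (x), 130 wide, 38 high, roof 4 thick, finger lip 50 long standing 8 out near the rim. Shut, it covers well and lever, roof at z 139. Open, it stands at the left, roof facing left, free edge at z about 215 to 230.
- read_key (a joint): Travel of the read key in m: 0 = up, 0.004 = fully down; spring return, about 5 N fully down. It registers from 0.0025.
- read_key_top (a point): Centre of the top of the read key: the wide rectangular key (20 x 30), 7 above the deck at the right front of the instrument, pressed straight down.
- small_key_1 (a joint): Travel in m of a small round key (diameter 12, 4 above the deck, at x -100, y -60 of the instrument); not to be pressed.
- small_key_2 (a joint): Travel in m of a small round key (diameter 12, 4 above the deck, at x -100, y -82 of the instrument); not to be pressed.
- cuvette_1: Clear square cuvette with white stopper, 12.5 x 12.5 x 45, loose in the rear pocket of the carriage; origin at its underside centre (64 above the worktop); stands 9 above the deck. It rides with the carriage.
- cuvette_2: Clear square cuvette with white stopper, 12.5 x 12.5 x 45, loose in the middle pocket of the carriage; origin at its underside centre (64 above the worktop); stands 9 above the deck. It rides with the carriage.
- cuvette_3: Clear square cuvette with white stopper, 12.5 x 12.5 x 45, loose in the front pocket of the carriage; origin at its underside centre (64 above the worktop); stands 9 above the deck. It rides with the carriage.
- reagent_bottle: White plastic bottle with orange cap, diameter 68, 135 high, standing to the right of the instrument; origin underside centre. Bystander.
- parafilm_roll: White roll, diameter 62, 50 high, standing to the left of the instrument; origin underside centre. Bystander.

How it is judged:
By the outcome, as a careful person would: the job done as asked, in the order asked, and still so for the second after the job is handed in, with the robot touching nothing.
It also fails if it takes over 64 s, if anything falls off the work surface, if the arm or the gripper's body presses on something with over 40 N, if the wrist force passes 120 N, or if a joint passes its speed limit or range.

### The arm

A 7-joint arm with a two-finger parallel gripper is mounted at the origin on a cart in front of the work surface, level with it; the furniture and walls round the work are solid. World frame = base frame: x ahead of the robot, y to its left, z up, the work surface at z = 0. Lengths are in m, angles in rad, forces in N, time in s.
With the tool pointing down it reaches from about 0.4 to 0.875 m from the base axis. Payload 6.5 kg.
Tool frame: the origin (TCP) lies midway between the tips of the shut fingers; the grasp point (between the pads) lies 19 mm behind it (manip.hold_point_z is the distance from the TCP to the grasp point, in m); z points along the fingers, y is the line along which they close (so a half turn about z gives the same grasp; the last joint's range is limited). The gripper opens to 88 mm and grips with 3 to 60 N. Pads are 18 mm wide; open, the fingers measure 123 mm over their backs; the gripper's body (75 mm by 187 mm) begins 45 mm behind the grasp point.
Start: joints at [1.077, 0.536, -0.004, 1.538, 0.003, 1.067, -0.071], TCP at [0.27, -0.591, 0.212] pointing down, gripper open.
Joint ranges: [-2.7, 2.7], [-0.37, 2.16], [-1.27, 1.26], [0.24, 2.4], [-1.31, 4.45], [0.19, 1.91], [-2.76, 2.76]. Speed limits (rad/s): [2.39, 2.39, 3.14, 3.14, 3.14, 3.14, 3.14].

### API

Orientations are given as a unit quaternion [x, y, z, w].
In Python, from station import manip, capture, camera_info, boxes_of, masks_of, tip_of gives the robot as it stands.
- The arm moves only by the tool jog_arm, never from a script. Its argument "commands" is a list that holds one entry, the list of rows, each a list of 7 numbers: the shift along the tool's x, y, z in units of 50 mm (1.0 is 50 mm), then the turn, a rotation vector about the tool's x, y, z in units of 6 degrees (1.0 is 6 degrees), then the finger opening in mm, from 0 to 88.1. In form: [[[dx, dy, dz, wx, wy, wz, hand], ...]]. A call has 1 to 5 rows; each row is the pose to reach, as a shift and turn from the pose commanded when the call began, along the tool's axes at that moment; what a row does not reach only later rows make up. A row lasts 1/10 s, in which the tool goes at most 50 mm and 8.59 degrees, less where a joint would pass 70% of its speed; a pose out of reach is approached as far as the arm can. A call with a gripper value outside its range is refused whole. The fingers move at their own pace and stop on an object; the grip force is fixed at half the most. Time passes only in rows, so rows that repeat a pose let the fingers close. It gives the time, the measured TCP pose, the force, the opening and the grip force at its end, in the units of the state.
- manip.get_state(): the state, without advancing time (a new reading comes with each control period).
- capture(name): name is "scene" or "side" or "wrist"; returns the picture (480x640x3 uint8, red, green, blue); there is no depth.
- camera_info(name): a dict with "fovy" (degrees; the focal length in pixels is half the picture's height over the tangent of half this angle, whatever the lens; pixels are square), "cx", "cy" (the principal point, pixels), "rvec" (rotation vector, rad) and "tvec" (3), from world to camera coordinates, as OpenCV has them. Camera axes: x right, y down, z forward; pixel columns grow to the right and rows downward; lengths in m; the calibration is good to about 2 mm. The wrist camera is an equidistant fisheye: a pixel r from the principal point sees the ray r / f radians off the axis. A picture is of the moment at which its call begins: read the wrist's pose just before it. camera_info takes no time and is no camera call; for the wrist camera it gives the pose at the moment of the call.
- manip.hand_in(): hands the job in; it is judged then, once.
Trained networks look in the newest picture that a camera, given by its name, has taken for a name from the list of things; names that differ only in an ending like _2 or _b are one class to them, and where a whole thing is asked for, a point or a joint stands for the part that bears it (a point fixed in the world has none). Each returns a list of dicts, best first, with "p" (0 to 1); they miss things now and then, are a little off and sometimes report something else, mostly with a low value. They report only what shows in the picture. A call takes as long as a camera call.
- boxes_of(camera, query): "point" ([x, y, z] in m, in world coordinates, good to about 4 mm: the middle of the surface that is visible of it).
- masks_of(camera, query): "region" (480x640 bool, what is visible of it).
- tip_of(camera, query): "point" ([x, y, z] in m, in world coordinates, good to about 4 mm: a listed point, or the origin of a listed thing).
The state is a dict: "time": time; "q": joint angles; "qvel": joint speeds; "tau": joint torques, N m; "tcp_pos": TCP position; "eef_rot": TCP orientation; "contact_force": force on the tool from outside, world axes, zero at the start; "ft_torque": the same for the moment, N m; "finger_gap": finger opening in m; "gripper_force": force on a finger pad.
Only numpy, scipy, OpenCV 4.12 (cv2) and the standard library are available. Lean on these libraries where they do the work, as an engineer would, in place of code of your own. Each camera call takes 0.05 s, during which the arm holds its last target. There are 200 camera calls.

## Working session

There is one attempt and no reset: what is moved stays moved. The work goes in short steps, Python scripts to look and compute and a tool call to move; the robot and the scene stay as the last step left them, time stands still between calls to the robot, and variables do not carry over. Pictures are saved under pics/ and viewed, at most 10 in all, crops included, and the job is handed in when it is done.

Besides the shell and the picture viewer there is one more tool, called as name(argument=value, ...), one argument or row to a line, values as JSON. jog_arm: Moves the arm, as the interface text tells. Its arguments: {"type":"object","properties":{"commands":{"type":"array","items":{"type":"array","items":{"type":"array","items":{"type":"number"}}}}},"required":["commands"]}

```bash
mkdir -p pics; ls
cat > h.py <<'E'
from station import *
import numpy as np, cv2
from scipy.spatial.transform import Rotation as R
def snap(c,n):
    im=capture(c); cv2.imwrite('pics/%s.png'%n, cv2.cvtColor(im,cv2.COLOR_RGB2BGR)); return im
E
python3 - <<'E'
from h import *
np.set_printoptions(precision=4,suppress=True)
s=manip.get_state(); print(s['time'],s['tcp_pos'],s['eef_rot'],s['finger_gap'])
for c in ['scene','side']:
    snap(c,c+'0')
    ci=camera_info(c); Rm=cv2.Rodrigues(np.array(ci['rvec'],float))[0]; print(c,'cam at',-Rm.T@ci['tvec'])
    for q in ['spectrometer','lever_top','lid_hinge','lid_edge','read_key_top','cuvette_1','reagent_bottle','parafilm_roll']:
        print(q,[(np.round(d['point'],4),round(d['p'],2)) for d in tip_of(c,q)[:3]])
    for q in ['small_key_1']:
        print(q,[(np.round(d['point'],4),round(d['p'],2)) for d in boxes_of(c,q)[:3]])
E
```

```text
pics
0.0 [ 0.2694 -0.5908  0.2106] [ 0.9772  0.2123 -0.0003 -0.0008] 0.08851331092704673
scene cam at [ 0.5307 -0.5202  0.984 ]
spectrometer [(array([ 0.5792, -0.0526, -0.0004]), 0.9)]
lever_top [(array([ 0.6779, -0.267 , -0.0026]), 0.46)]
lid_hinge [(array([0.5323, 0.0452, 0.1019]), 0.94), (array([ 0.5321, -0.2112,  0.1035]), 0.3)]
lid_edge [(array([0.5163, 0.1146, 0.2163]), 0.66), (array([ 0.5321, -0.2128,  0.104 ]), 0.16)]
read_key_top [(array([ 0.5333, -0.2131,  0.1009]), 0.44)]
cuvette_1 [(array([ 0.5075, -0.002 ,  0.0671]), 0.61), (array([0.533 , 0.0007, 0.0612]), 0.51), (array([0.549 , 0.0093, 0.0629]), 0.48)]
reagent_bottle [(array([ 0.6789, -0.2694, -0.0017]), 0.87)]
parafilm_roll []
small_key_1 [(array([ 0.53  , -0.0014,  0.1081]), 0.39)]
side cam at [ 0.0434 -0.5325  1.3722]
spectrometer [(array([ 0.58  , -0.0519, -0.0003]), 0.83)]
lever_top [(array([ 0.5433, -0.0574,  0.1334]), 0.64), (array([ 0.6748, -0.2691, -0.0023]), 0.34)]
lid_hinge [(array([0.5374, 0.045 , 0.1053]), 0.7)]
lid_edge [(array([0.5136, 0.1102, 0.2167]), 0.97)]
read_key_top []
cuvette_1 [(array([ 0.5051, -0.0054,  0.0618]), 0.62), (array([0.5493, 0.0131, 0.0692]), 0.51), (array([0.5268, 0.0033, 0.0606]), 0.44)]
reagent_bottle [(array([ 0.6719, -0.2686, -0.0027]), 0.93)]
parafilm_roll [(array([ 0.5039,  0.2047, -0.0014]), 0.66)]
small_key_1 [(array([ 0.5057, -0.008 ,  0.1058]), 0.26)]
```

View pics/scene0.png

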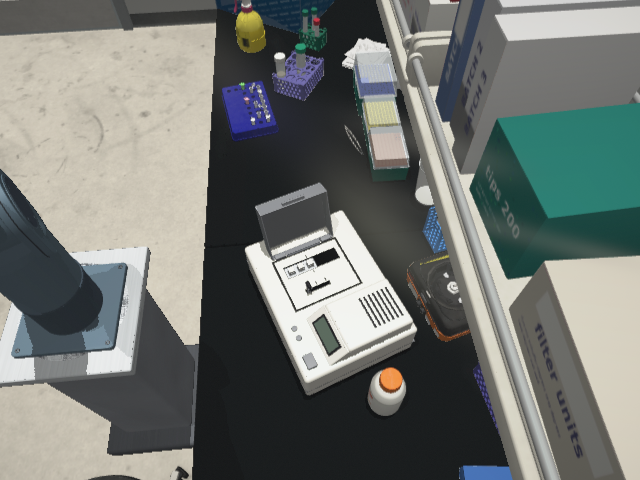

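View pics/side0.png

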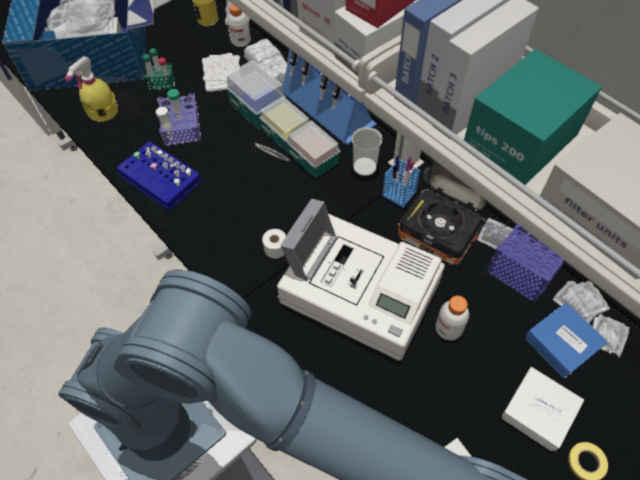

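The scene view shows the instrument (247–415, 185–390), yawed about +0.4, with the hood open at the top left. The lever is near (315,287), the small keys near (294,328) and (299,338), and the read key near (309,360). The side view agrees: lever (355,280), read key (396,331). I'll zoom in on both for precise picks.

Run:
```python
import cv2,numpy as np
a=cv2.imread('pics/scene0.png')[180:396,240:420]; b=cv2.imread('pics/side0.png')[190:390,270:450]
f=lambda i:cv2.resize(i,None,fx=2.77,fy=2.77,interpolation=cv2.INTER_CUBIC)
# 4x crops of scene: deck part
a=cv2.imread('pics/scene0.png')[225:395,240:370]; a=cv2.resize(a,None,fx=3.5,fy=3.5,interpolation=cv2.INTER_CUBIC)
cv2.imwrite('pics/sz.png',a)
b=cv2.imread('pics/side0.png')[195:360,270:450]; b=cv2.resize(b,None,fx=3.6,fy=3.6,interpolation=cv2.INTER_CUBIC)
cv2.imwrite('pics/dz.png',b); print(a.shape,b.shape)
```

```text
(595, 455, 3) (594, 648, 3)
```

View pics/sz.png

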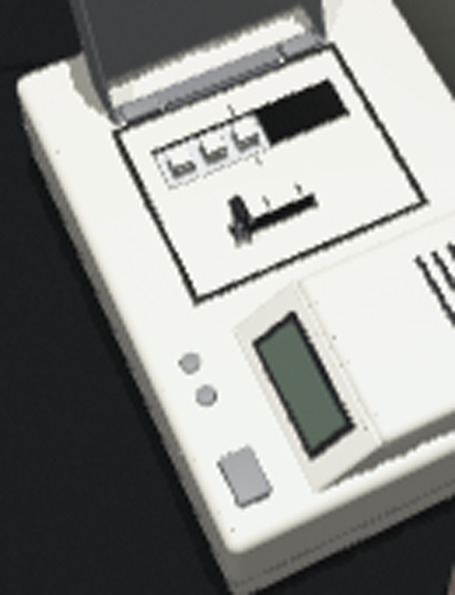

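View pics/dz.png

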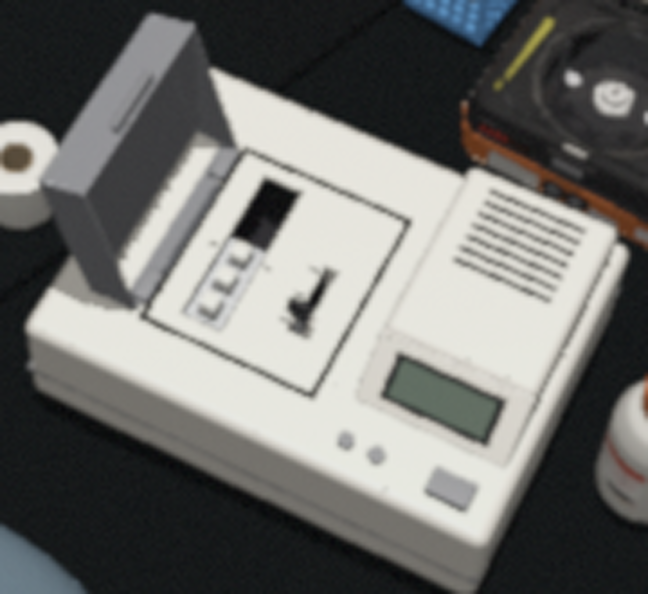

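```bash
cat >> h.py <<'E'
def proj(c,P):
    ci=camera_info(c); f=240/np.tan(np.radians(ci['fovy'])/2)
    K=np.array([[f,0,ci['cx']],[0,f,ci['cy']],[0,0,1]])
    return cv2.projectPoints(np.array(P,float).reshape(-1,1,3),np.array(ci['rvec'],float),np.array(ci['tvec'],float),K,None)[0][:,0]
def world(p,P):
    P=np.atleast_2d(P)/1000.; return np.c_[R.from_euler('z',p[2]).apply(P)+[p[0],p[1],0]]
E
python3 - <<'E'
from h import *
from scipy.optimize import least_squares
np.set_printoptions(precision=4,suppress=True)
M=np.array([[-100,-60,104],[-100,-82,104],[58,80,100],[58,50,100],[-66,80,100],[-66,50,100]],float)
S=np.array([[190,362],[206,395],[328,82],[350,112],[152,152],[170,187],[246,472],[236,199]])
D=np.array([[345,440],[376,455],[268,180],[300,193],[185,310],[216,327],[451,485],[298,294]])
S=(S+.5)/3.5-.5+[240,225]; D=(D+.5)/3.6-.5+[270,195]
def res(p):
    m=np.vstack([M,[p[3],p[4],107],[p[5],p[6],p[7]]]); W=world(p,m)
    return np.r_[(proj('scene',W)-S).ravel(),(proj('side',W)-D).ravel()]
r=least_squares(res,[.58,-.05,.4,-90,-120,-38,5,132],loss='soft_l1')
print(r.x, r.fun.reshape(2,-1,2))
p=r.x[:3]; 
for n,q in [('read',[r.x[3],r.x[4],107]),('levertop',[-38,5,132]),('hinge',[-5,105,101]),('cuv1',[0,65,64])]: print(n,world(p,q))
E
```

```text
[   0.5784   -0.0507    0.35    -98.6891 -134.4326  -40.8654    4.2494
  146.69  ] [[[ 0.4567 -0.6927]
  [ 0.3301 -0.7509]
  [ 0.7739 -1.2698]
  [ 0.5035  0.4549]
  [-0.0008 -0.5141]
  [ 0.2825  0.3882]
  [ 0.5087 -0.3154]
  [ 0.2007 -1.067 ]]

 [[-0.1499  0.6902]
  [-0.2678  0.5438]
  [-1.1524 -0.2961]
  [ 0.56    0.7933]
  [-1.4227  1.7239]
  [ 0.8795  2.0967]
  [-0.2279  0.9225]
  [ 0.2725  1.5372]]]
read [[ 0.5318 -0.2108  0.107 ]]
levertop [[ 0.541 -0.059  0.132]]
hinge [[0.5377 0.0463 0.101 ]]
cuv1 [[0.5561 0.0104 0.064 ]]
```

```bash
cat >> h.py <<'E'
PI=[.5784,-.0507,.350]
def inst(s=None):
    s=s or manip.get_state(); return R.from_euler('z',-PI[2]).apply(np.array(s['tcp_pos'])-[PI[0],PI[1],0])*1000
def go(*targets):
    """units for rows: targets in instrument mm, tool down with tool x = instrument x"""
    s=manip.get_state(); q=R.from_quat(s['eef_rot']); goal=R.from_euler('z',PI[2])*R.from_euler('x',np.pi)
    w=(q.inv()*goal).as_rotvec()*180/np.pi/6
    print('t',round(s['time'],2),'now',inst(s).round(1),'turn',w.round(2),'F',np.round(s['contact_force'],1))
    for t in targets: print(t,(q.inv().apply(world(PI,t)[0]-s['tcp_pos'])/.05).round(2))
E
python3 -c "
from h import *
go([-72,5,210],[-72,5,113])"
```

```text
t 1.0 now [-475.4 -402.1  211.5] turn [0.   0.   0.74] F [-0.5  0.2  0.1]
[-72, 5, 210] [ 8.68 -7.49  0.03]
[-72, 5, 113] [ 8.68 -7.49  1.97]
```

jog_arm(
  commands=[
    [[0.8,-0.7,0,0,0,0.74,0],[1.6,-1.4,0,0,0,0.74,0],[2.4,-2.1,0,0,0,0.74,0],[3.2,-2.8,0,0,0,0.74,0],[4.0,-3.5,0,0,0,0.74,0]],
  ],
)

```text
time: 1.5
tcp_pos: [0.3731, -0.3618, 0.2117]
eef_rot: [0.985, 0.174, 0.0, 0.0]
contact_force: [0.8, 0.4, 0.7]
finger_gap: 0.05
gripper_force: 0.0
```

```bash
python3 -c "
from h import *
go([-72,5,210],[-72,5,113])"
```

```text
t 1.5 now [-299.5 -221.8  211.7] turn [ 0.01 -0.    0.  ] F [0.8 0.4 0.7]
[-72, 5, 210] [ 4.55 -4.54  0.03]
[-72, 5, 113] [ 4.55 -4.54  1.97]
```

jog_arm(
  commands=[
    [[0.7,-0.7,0,0,0,0,0],[1.4,-1.4,0,0,0,0,0],[2.1,-2.1,0,0,0,0,0],[2.8,-2.8,0,0,0,0,0],[3.5,-3.4,0,0,0,0,0]],
  ],
)

```text
time: 2.0
tcp_pos: [0.4791, -0.1416, 0.2119]
eef_rot: [0.985, 0.175, 0.0, 0.0]
contact_force: [0.2, -0.1, 0.6]
finger_gap: 0.01
gripper_force: 0.0
```

jog_arm(
  commands=[
    [[0,0,0,0,0,0,0],[0,0,0,0,0,0,0],[0,0,0,0,0,0,0]],
  ],
)

```text
time: 2.3
tcp_pos: [0.4779, -0.1453, 0.2114]
eef_rot: [0.985, 0.173, -0.0, 0.0]
contact_force: [0.6, 0.1, 0.1]
finger_gap: 0.0007
gripper_force: 0.0
```

```bash
python3 -c "
from h import *
go([-72,5,210],[-72,5,113])"
```

```text
t 2.3 now [-126.8  -54.4  211.4] turn [ 0.    0.01 -0.02] F [0.6 0.1 0.1]
[-72, 5, 210] [ 1.09 -1.19  0.03]
[-72, 5, 113] [ 1.1  -1.19  1.97]
```

jog_arm(
  commands=[
    [[0.55,-0.6,0,0,0,0,0],[1.08,-1.19,0.1,0,0,0,0],[1.08,-1.19,0.6,0,0,0,0],[1.08,-1.19,1.1,0,0,0,0],[1.08,-1.19,1.1,0,0,0,0]],
  ],
)

```text
time: 2.8
tcp_pos: [0.506, -0.071, 0.1538]
eef_rot: [0.985, 0.173, -0.003, -0.0]
contact_force: [-0.2, -0.1, 0.1]
finger_gap: 0.0006
gripper_force: 0.0
```

Run:
```python
from h import *
im=snap('wrist','w1'); 
im=snap('scene','s1'); cv2.imwrite('pics/s1z.png',cv2.cvtColor(cv2.resize(im[180:400,230:430],None,fx=2.7,fy=2.7,interpolation=cv2.INTER_CUBIC),cv2.COLOR_RGB2BGR))
go([-72,5,113])
for q in ['lever_top','lid_edge','read_key_top']:
  print(q,[(inst({'tcp_pos':d['point']}).round(1),round(d['p'],2)) for d in tip_of('wrist',q)[:3]])
```

```text
t 2.9 now [-72.6   5.  156.7] turn [ 0.    0.01 -0.02] F [ 0.  -0.8  0.7]
[-72, 5, 113] [ 0.01 -0.    0.87]
lever_top [(array([-38.4,   2.3, 131.6]), 0.89)]
lid_edge []
read_key_top [(array([ -97.2, -135.9,  104.7]), 0.77)]
```

View pics/w1.png

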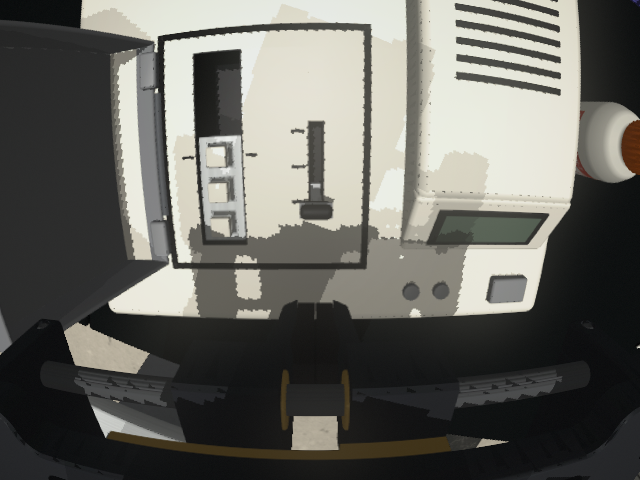

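The wrist view shows the lever paddle at (317,211), straight ahead of the shut fingers at (317,320). The cuvettes are seated at (220,155–225) and the read key is at (507,288). The network's measurements agree with my fit to 2–3 mm, so I'll go down and push.

jog_arm(
  commands=[
    [[0,0,0.45,0,0,0,0],[0,0,0.87,0,0,0,0],[0,0,0.87,0,0,0,0],[0.2,0,0.87,0,0,0,0],[0.3,0,0.87,0,0,0,0]],
  ],
)

```text
time: 3.55
tcp_pos: [0.5253, -0.0639, 0.1146]
eef_rot: [0.985, 0.174, 0.002, 0.0]
contact_force: [0.5, -0.5, 0.3]
finger_gap: 0.0003
gripper_force: 0.0
```

jog_arm(
  commands=[
    [[0.1,0,0,0,0,0,0],[0.2,0,0,0,0,0,0],[0.3,0,0,0,0,0,0],[0.4,0,0,0,0,0,0],[0.4,0,0,0,0,0,0]],
  ],
)

```text
time: 4.05
tcp_pos: [0.5425, -0.057, 0.1131]
eef_rot: [0.985, 0.175, 0.0, -0.0]
contact_force: [-0.4, -0.3, -0.5]
finger_gap: 0.0005
gripper_force: 0.0
```

```bash
python3 -c "
from h import *
go([-7,5,113])"
```

```text
t 4.05 now [-35.9   6.4 113.1] turn [-0.   -0.01  0.01] F [-0.4 -0.3 -0.5]
[-7, 5, 113] [0.58 0.03 0.  ]
```

jog_arm(
  commands=[
    [[0.08,0,0,0,0,0,0],[0.16,0,0,0,0,0,0],[0.24,0.01,0,0,0,0,0],[0.32,0.02,0,0,0,0,0],[0.4,0.03,0,0,0,0,0]],
  ],
)

```text
time: 4.55
tcp_pos: [0.5614, -0.0519, 0.113]
eef_rot: [0.985, 0.174, -0.0, 0.0]
contact_force: [-0.1, -0.3, -0.2]
finger_gap: 0.0006
gripper_force: 0.0
```

jog_arm(
  commands=[
    [[0.06,0,0,0,0,0,0],[0.12,0,0,0,0,0,0],[0.18,0,0,0,0,0,0],[0.18,0,0,0,0,0,0]],
  ],
)

```text
time: 4.95
tcp_pos: [0.5699, -0.0486, 0.113]
eef_rot: [0.985, 0.174, 0.0, -0.0]
contact_force: [0.7, 0.0, -0.4]
finger_gap: 0.0003
gripper_force: 0.0
```

Run:
```python
from h import *
im=snap('wrist','w2'); 
go([-7,5,113])
for c in ['wrist','scene']:
  if c=='scene': snap('scene','s2')
  print(c,[(inst({'tcp_pos':d['point']}).round(1),round(d['p'],2)) for d in tip_of(c,'lever_top')[:3]],[(inst({'tcp_pos':d['point']}).round(1),round(d['p'],2)) for d in tip_of(c,'cuvette_1')[:3]])
```

```text
t 5.0 now [ -7.6   4.9 113. ] turn [-0. -0.  0.] F [-0.2 -0.6  0.4]
[-7, 5, 113] [ 0.01 -0.   -0.  ]
wrist [] [(array([-8.8, 67.5, 66.1]), 0.88), (array([-29.5,  64.5,  62.2]), 0.74)]
scene [(array([-37.9,   4.1, 131. ]), 0.62)] [(array([-26.6,  65.8,  64.6]), 0.59), (array([-51. ,  69.5,  64.7]), 0.39)]
```

View pics/w2.png

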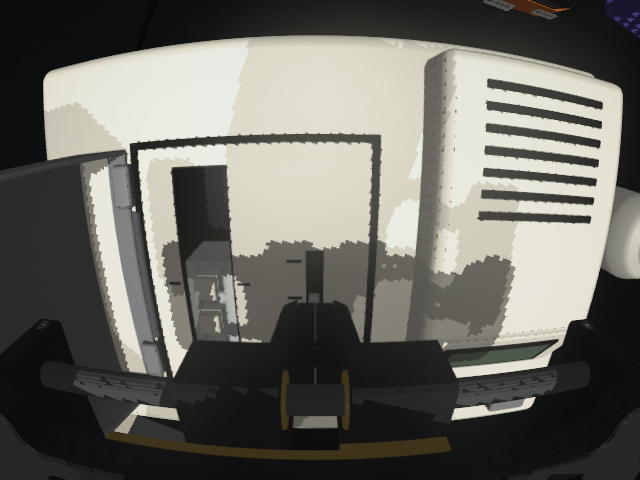

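Run:
```python
from h import *
im=cv2.imread('pics/s2.png'); cv2.imwrite('pics/s2z.png',cv2.resize(im[200:390,230:400],None,fx=3.1,fy=3.1,interpolation=cv2.INTER_CUBIC))
ci=camera_info('wrist'); f=240/np.tan(np.radians(ci['fovy'])/2); Rm=cv2.Rodrigues(np.array(ci['rvec'],float))[0]
print('cam',inst({'tcp_pos':-Rm.T@ci['tvec']}))
for P in [[-7.6,5,113],[1,5,113],[1,5,140],[-38,5,132],[-16,5,132],[6,5,132],[6,10,100],[-16,10,100],[-38,10,100]]:
    c=Rm@world(PI,P)[0]+ci['tvec']; th=np.arctan2(np.hypot(*c[:2]),c[2]); u=c[:2]/np.hypot(*c[:2])*th*f+[ci['cx'],ci['cy']]; print(P,u.round())
```

```text
cam [ 77.00138115   3.52592422 286.54424288]
[-7.6, 5, 113] [312. 293.]
[1, 5, 113] [312. 278.]
[1, 5, 140] [311. 302.]
[-38, 5, 132] [311. 362.]
[-16, 5, 132] [311. 326.]
[6, 5, 132] [311. 285.]
[6, 10, 100] [302. 260.]
[-16, 10, 100] [303. 297.]
[-38, 10, 100] [303. 330.]
```

View pics/s2z.png

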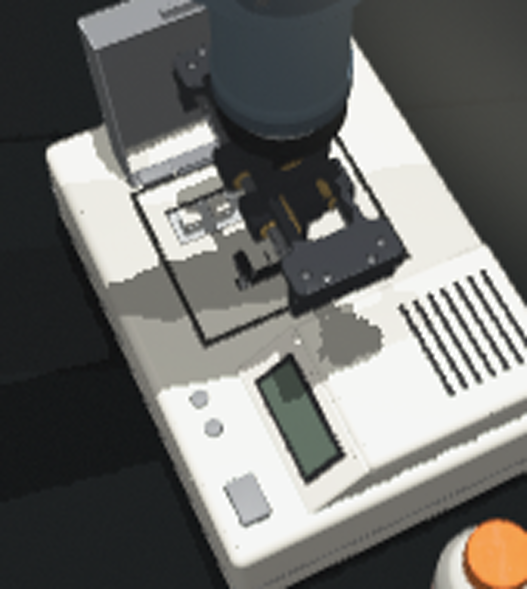

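Run:
```python
from h import *
P=[[-7.6,5,113],[1,5,113],[-38,5,132],[-38,5,114],[6,5,132],[6,5,114]]
z=(proj('scene',[world(PI,p)[0] for p in P])-[230,200])*3.1
print(np.c_[P,z.round()])
s=manip.get_state();print(s['tcp_pos'],s['finger_gap'])
im=cv2.imread('pics/s2.png')
cv2.imwrite('pics/s2zz.png',cv2.resize(im[245:310,280:370],None,fx=8,fy=8,interpolation=cv2.INTER_CUBIC))
```

```text
[[ -7.6   5.  113.  285.  254. ]
 [  1.    5.  113.  297.  249. ]
 [-38.    5.  132.  244.  258. ]
 [-38.    5.  114.  245.  270. ]
 [  6.    5.  132.  303.  232. ]
 [  6.    5.  114.  303.  245. ]]
[ 0.5693228  -0.04894463  0.11299327] 0.000516617289652857
```

View pics/s2zz.png

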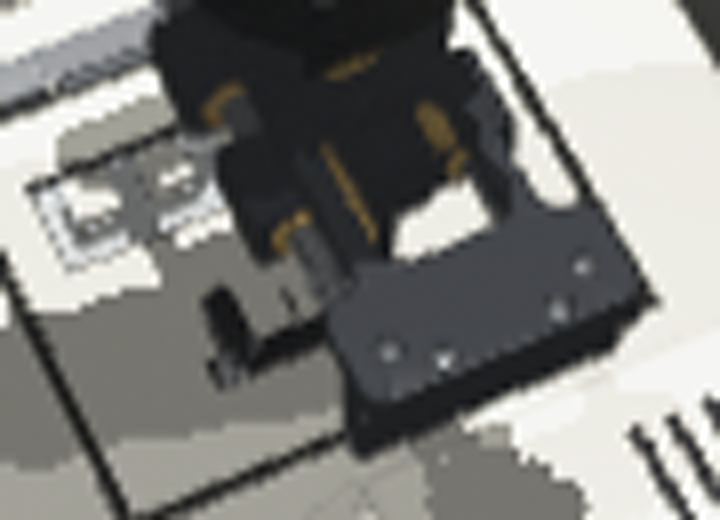

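The last crop shows the lever paddle still at its first position, around (215,320), with the fingertips beyond it and the cuvettes unmoved. The push slid past without engaging. I'll lift, go back and look with the forces sampled more often.

jog_arm(
  commands=[
    [[0,0,-0.5,0,0,0,0],[0,0,-1.0,0,0,0,0],[-0.7,0,-1.0,0,0,0,0],[-1.3,0,-1.0,0,0,0,0],[-1.3,0,-1.0,0,0,0,0]],
  ],
)

```text
time: 5.75
tcp_pos: [0.5047, -0.0732, 0.1628]
eef_rot: [0.985, 0.173, -0.002, 0.0]
contact_force: [-0.3, 0.1, -0.1]
finger_gap: 0.0006
gripper_force: 0.0
```

Run:
```python
from h import *
go([-72,5,113],[-72,5,120])
for c in ['wrist','scene','side']:
  snap(c,c+'3')
  for q in ['lever_top','cuvette_1']: print(c,q,[(inst({'tcp_pos':d['point']}).round(1),round(d['p'],2)) for d in tip_of(c,q)[:3]])
for n,c in [('wrist3',(150,340,150,450)),]:
  im=cv2.imread('pics/%s.png'%n)
w=cv2.imread('pics/wrist3.png')[80:330,170:470]; s=cv2.imread('pics/side3.png')[220:310,290:400]
w=cv2.resize(w,(450,375)); s=cv2.resize(s,(458,375),interpolation=cv2.INTER_CUBIC)[:,:350]
cv2.imwrite('pics/c3.png',np.hstack([w,s]))
```

```text
t 5.75 now [-76.9   4.1 162.8] turn [ 0.    0.03 -0.02] F [-0.3  0.1 -0.1]
[-72, 5, 113] [ 0.1  -0.02  1.  ]
[-72, 5, 120] [ 0.1  -0.02  0.86]
wrist lever_top [(array([-36.7,   2.2, 129. ]), 0.93)]
wrist cuvette_1 [(array([-30.9,  64.9,  68.2]), 0.71), (array([-50.6,  65.3,  59.9]), 0.69), (array([-3.2, 68.5, 61.7]), 0.65)]
scene lever_top []
scene cuvette_1 []
side lever_top [(array([-40.5,  13.2, 132.5]), 0.55)]
side cuvette_1 [(array([-52.7,  66.7,  62.9]), 0.6), (array([-26.3,  69.4,  60.7]), 0.36)]
```

View pics/c3.png

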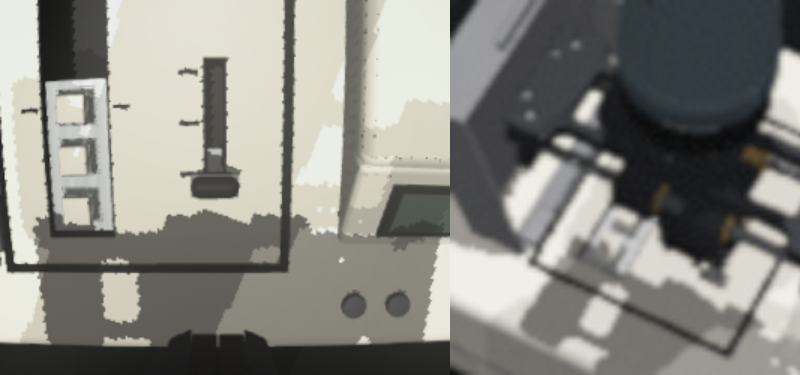

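The left half (wrist) shows the lever at its front position, with the paddle at (215,187) in line with the fingers at (218,340). I'll go lower, to about 5 mm above the deck, and creep forward.

jog_arm(
  commands=[
    [[0.05,-0.02,0.6,0,0,0,0],[0.1,-0.02,1.0,0,0,0,0],[0.1,-0.02,1.14,0,0,0,0],[0.1,-0.02,1.14,0,0,0,0],[0.1,-0.02,1.14,0,0,0,0]],
  ],
)

```text
time: 6.7
tcp_pos: [0.5133, -0.0685, 0.1067]
eef_rot: [0.985, 0.174, 0.0, 0.0]
contact_force: [-0.6, 0.0, 0.3]
finger_gap: 0.0005
gripper_force: 0.0
```

jog_arm(
  commands=[
    [[0.1,0,0,0,0,0,0],[0.2,0,0,0,0,0,0],[0.3,0,0,0,0,0,0],[0.36,0,0,0,0,0,0],[0.36,0,0,0,0,0,0]],
  ],
)

```text
time: 7.2
tcp_pos: [0.5303, -0.062, 0.1061]
eef_rot: [0.985, 0.174, 0.0, -0.0]
contact_force: [-0.1, 0.5, 0.4]
finger_gap: 0.0004
gripper_force: 0.0
```

jog_arm(
  commands=[
    [[0.04,0,0,0,0,0,0],[0.08,0,0,0,0,0,0],[0.08,0,0,0,0,0,0]],
  ],
)

```text
time: 7.5
tcp_pos: [0.5336, -0.0608, 0.106]
eef_rot: [0.985, 0.174, 0.0, -0.0]
contact_force: [-0.2, -0.1, -0.7]
finger_gap: 0.0006
gripper_force: 0.0
```

jog_arm(
  commands=[
    [[0.04,0,0,0,0,0,0],[0.08,0,0,0,0,0,0],[0.08,0,0,0,0,0,0]],
  ],
)

```text
time: 7.8
tcp_pos: [0.5375, -0.0594, 0.106]
eef_rot: [0.985, 0.174, 0.0, -0.0]
contact_force: [-0.7, 0.3, 0.0]
finger_gap: 0.0005
gripper_force: 0.0
```

Run:
```python
from h import *
go([-7,5,105]); print(manip.hold_point_z)
snap('wrist','w4')
for c in ['wrist']:
  for q in ['lever_top','cuvette_1']: print(c,q,[(inst({'tcp_pos':d['point']}).round(1),round(d['p'],2)) for d in tip_of(c,q)[:3]])
```

```text
t 7.8 now [-41.4   5.8 106. ] turn [ 0. -0.  0.] F [-0.7  0.3  0. ]
[-7, 5, 105] [0.69 0.02 0.02]
0.0187
wrist lever_top [(array([-38.1,   4.5, 130.4]), 0.69)]
wrist cuvette_1 [(array([-6. , 65.6, 61.5]), 0.95), (array([-49.8,  64.5,  61.3]), 0.9), (array([-28.9,  65.3,  63.4]), 0.77)]
```

Run:
```python
from h import *
ims=[cv2.imread('pics/%s.png'%n).astype(float) for n in ['w1','w2','wrist3','w4']]
sd=np.std(ims,axis=0).max(2); g=np.mean(ims,axis=0).mean(2)
for col in [285,295,305,316,325,335,345]: 
    print(col,[ (r,int(sd[r,col]),int(g[r,col])) for r in range(286,330,4)])
```

```text
285 [(286, 0, 93), (290, 0, 93), (294, 0, 92), (298, 0, 92), (302, 0, 91), (306, 1, 33), (310, 0, 32), (314, 1, 31), (318, 1, 30), (322, 1, 29), (326, 1, 28)]
295 [(286, 0, 93), (290, 0, 92), (294, 0, 91), (298, 23, 78), (302, 1, 33), (306, 0, 32), (310, 0, 31), (314, 1, 30), (318, 1, 29), (322, 0, 28), (326, 1, 26)]
305 [(286, 0, 93), (290, 22, 80), (294, 21, 79), (298, 27, 76), (302, 16, 58), (306, 0, 30), (310, 0, 29), (314, 0, 28), (318, 0, 26), (322, 1, 25), (326, 1, 25)]
316 [(286, 23, 73), (290, 28, 64), (294, 26, 78), (298, 37, 83), (302, 31, 71), (306, 10, 42), (310, 8, 40), (314, 11, 36), (318, 9, 38), (322, 6, 32), (326, 7, 30)]
325 [(286, 26, 98), (290, 41, 99), (294, 38, 100), (298, 43, 96), (302, 27, 72), (306, 0, 30), (310, 0, 29), (314, 1, 27), (318, 0, 26), (322, 0, 25), (326, 1, 24)]
335 [(286, 21, 114), (290, 21, 112), (294, 27, 107), (298, 33, 103), (302, 0, 33), (306, 0, 32), (310, 1, 30), (314, 1, 29), (318, 0, 28), (322, 1, 27), (326, 0, 26)]
345 [(286, 21, 113), (290, 21, 113), (294, 21, 112), (298, 21, 112), (302, 21, 111), (306, 0, 33), (310, 0, 32), (314, 1, 30), (318, 1, 29), (322, 0, 29), (326, 0, 27)]
```

jog_arm(
  commands=[
    [[-0.1,0,0,0,0,0,0],[-0.25,0,0,0,0,0,0],[-0.4,0,0,0,0,0,0],[-0.5,0,0,0,0,0,0],[-0.5,0,0,0,0,0,0]],
  ],
)

```text
time: 8.45
tcp_pos: [0.5127, -0.0688, 0.106]
eef_rot: [0.985, 0.174, -0.0, 0.0]
contact_force: [0.2, -0.9, 0.1]
finger_gap: 0.0005
gripper_force: 0.0
```

jog_arm(
  commands=[
    [[0,0,0.05,0,0,0,0],[0,0,0.1,0,0,0,0],[0,0,0.1,0,0,0,0]],
  ],
)

```text
time: 8.75
tcp_pos: [0.5136, -0.068, 0.1006]
eef_rot: [0.985, 0.174, -0.0, -0.0]
contact_force: [0.2, 0.6, 0.1]
finger_gap: 0.0005
gripper_force: 0.0
```

jog_arm(
  commands=[
    [[0,0,0.03,0,0,0,0],[0,0,0.06,0,0,0,0],[0,0,0.06,0,0,0,0]],
  ],
)

```text
time: 9.05
tcp_pos: [0.5136, -0.0681, 0.0978]
eef_rot: [0.985, 0.174, -0.0, -0.0]
contact_force: [-0.4, -0.1, 0.7]
finger_gap: 0.0002
gripper_force: 0.0
```

No contact with the deck at a reported z of 98, so the real tips sit higher than the reported TCP. I'll probe for the deck to measure how much.

jog_arm(
  commands=[
    [[0,0,0.05,0,0,0,0],[0,0,0.1,0,0,0,0],[0,0,0.1,0,0,0,0]],
  ],
)

```text
time: 9.35
tcp_pos: [0.5134, -0.0681, 0.0926]
eef_rot: [0.985, 0.174, -0.0, -0.0]
contact_force: [0.9, 0.0, -0.7]
finger_gap: 0.0005
gripper_force: 0.0
```

jog_arm(
  commands=[
    [[0,0,0.05,0,0,0,0],[0,0,0.08,0,0,0,0],[0,0,0.08,0,0,0,0]],
  ],
)

```text
time: 9.65
tcp_pos: [0.5135, -0.0682, 0.0887]
eef_rot: [0.985, 0.174, -0.0, -0.0]
contact_force: [0.1, 0.2, 0.3]
finger_gap: 0.0003
gripper_force: 0.0
```

jog_arm(
  commands=[
    [[0,0,0.04,0,0,0,0],[0,0,0.06,0,0,0,0],[0,0,0.06,0,0,0,0]],
  ],
)

```text
time: 9.95
tcp_pos: [0.5136, -0.0682, 0.0859]
eef_rot: [0.985, 0.174, -0.0, -0.0]
contact_force: [-0.3, 0.6, -1.1]
finger_gap: 0.0004
gripper_force: 0.0
```

jog_arm(
  commands=[
    [[0,0,0.04,0,0,0,0],[0,0,0.06,0,0,0,0],[0,0,0.06,0,0,0,0]],
  ],
)

```text
time: 10.25
tcp_pos: [0.5136, -0.0681, 0.0828]
eef_rot: [0.985, 0.174, -0.0, -0.0]
contact_force: [0.2, -0.2, 0.6]
finger_gap: 0.0007
gripper_force: 0.0
```

jog_arm(
  commands=[
    [[0,0,0.04,0,0,0,0],[0,0,0.06,0,0,0,0],[0,0,0.06,0,0,0,0]],
  ],
)

```text
time: 10.55
tcp_pos: [0.5136, -0.0681, 0.0798]
eef_rot: [0.985, 0.174, -0.0, -0.0]
contact_force: [-0.5, 0.1, -0.1]
finger_gap: 0.0
gripper_force: 0.0
```

jog_arm(
  commands=[
    [[0,0,0.04,0,0,0,0],[0,0,0.06,0,0,0,0],[0,0,0.06,0,0,0,0]],
  ],
)

```text
time: 10.85
tcp_pos: [0.5136, -0.0682, 0.0768]
eef_rot: [0.985, 0.174, -0.0, -0.0]
contact_force: [-0.5, 0.5, 0.0]
finger_gap: 0.0007
gripper_force: 0.0
```

jog_arm(
  commands=[
    [[0,0,-0.1,0,0,0,0],[0,0,-0.14,0,0,0,0],[0.1,0,-0.14,0,0,0,0],[0.2,0,-0.14,0,0,0,0],[0.2,0,-0.14,0,0,0,0]],
  ],
)

```text
time: 11.35
tcp_pos: [0.5241, -0.0642, 0.0841]
eef_rot: [0.985, 0.175, 0.001, -0.0]
contact_force: [0.9, -0.1, -0.3]
finger_gap: 0.0005
gripper_force: 0.0
```

jog_arm(
  commands=[
    [[0.04,0,0,0,0,0,0],[0.08,0,0,0,0,0,0],[0.08,0,0,0,0,0,0]],
  ],
)

```text
time: 11.65
tcp_pos: [0.5271, -0.0632, 0.084]
eef_rot: [0.985, 0.174, 0.0, -0.0]
contact_force: [0.1, -0.5, -0.2]
finger_gap: 0.0008
gripper_force: 0.0
```

jog_arm(
  commands=[
    [[0.04,0,0,0,0,0,0],[0.08,0,0,0,0,0,0],[0.08,0,0,0,0,0,0]],
  ],
)

```text
time: 11.95
tcp_pos: [0.5292, -0.0626, 0.0837]
eef_rot: [0.985, 0.174, -0.002, 0.0]
contact_force: [-4.5, -0.7, 2.9]
finger_gap: 0.0003
gripper_force: 2.4
```

jog_arm(
  commands=[
    [[0.04,0,0,0,0,0,0],[0.08,0,0,0,0,0,0],[0.08,0,0,0,0,0,0]],
  ],
)

```text
time: 12.25
tcp_pos: [0.5321, -0.0615, 0.0836]
eef_rot: [0.985, 0.174, -0.002, 0.0]
contact_force: [-7.9, -2.4, 5.1]
finger_gap: 0.0007
gripper_force: 3.5
```

Run:
```python
from h import *
go([-7,5,85])
snap('wrist','w5')
for c in ['wrist']:
  for q in ['lever_top','cuvette_1']: print(c,q,[(inst({'tcp_pos':d['point']}).round(1),round(d['p'],2)) for d in tip_of(c,q)[:3]])
```

```text
t 12.25 now [-47.2   5.7  83.6] turn [-0.01  0.05 -0.  ] F [-7.9 -2.4  5.1]
[-7, 5, 85] [ 0.8   0.01 -0.03]
wrist lever_top []
wrist cuvette_1 [(array([-0.4, 64.1, 60.2]), 0.89), (array([-45.6,  63.9,  59.4]), 0.75), (array([-25.6,  65.3,  61.7]), 0.62)]
```

Contact came at x = −51 as predicted, and the lever is moving. The upward force suggests the contact is high on the paddle, so I'll back off, go 5 mm lower and push again.

jog_arm(
  commands=[
    [[-0.1,0,0,0,0,0,0],[-0.2,0,0.05,0,0,0,0],[-0.2,0,0.1,0,0,0,0],[-0.2,0,0.12,0,0,0,0],[-0.1,0,0.12,0,0,0,0]],
  ],
)

```text
time: 12.9
tcp_pos: [0.5288, -0.0626, 0.0776]
eef_rot: [0.985, 0.174, -0.001, 0.0]
contact_force: [-5.1, -2.2, 1.9]
finger_gap: 0.0003
gripper_force: 2.9
```

jog_arm(
  commands=[
    [[0.04,0,0,0,0,0,0],[0.08,0,0,0,0,0,0],[0.12,0,0,0,0,0,0],[0.16,0,0,0,0,0,0],[0.16,0,0,0,0,0,0]],
  ],
)

```text
time: 13.4
tcp_pos: [0.5369, -0.0597, 0.0778]
eef_rot: [0.985, 0.174, -0.001, -0.0]
contact_force: [-1.6, -0.3, -0.0]
finger_gap: 0.0004
gripper_force: 0.8
```

Run:
```python
from h import *
go([-7,5,85])
snap('wrist','w6')
for c in ['wrist']:
  for q in ['lever_top','cuvette_1']: print(c,q,[(inst({'tcp_pos':d['point']}).round(1),round(d['p'],2)) for d in tip_of(c,q)[:3]])
```

```text
t 13.4 now [-42.    5.8  77.8] turn [-0.    0.01  0.  ] F [-1.6 -0.3 -0. ]
[-7, 5, 85] [ 0.7   0.02 -0.15]
wrist lever_top [(array([-27.6,   1.6, 130.5]), 0.8)]
wrist cuvette_1 [(array([ 5.1, 67.9, 61.9]), 0.92), (array([-38.1,  65.3,  64.5]), 0.91), (array([-20.8,  65. ,  65.5]), 0.83)]
```

jog_arm(
  commands=[
    [[0.06,0,0,0,0,0,0],[0.12,0,0,0,0,0,0],[0.18,0,0,0,0,0,0],[0.24,0,0,0,0,0,0],[0.3,0,0,0,0,0,0]],
  ],
)

```text
time: 14.05
tcp_pos: [0.5504, -0.0548, 0.0778]
eef_rot: [0.985, 0.174, -0.001, 0.0]
contact_force: [-5.1, -1.7, 3.9]
finger_gap: 0.0003
gripper_force: 2.8
```

jog_arm(
  commands=[
    [[0.06,0,0,0,0,0,0],[0.12,0,0,0,0,0,0],[0.18,0,0,0,0,0,0],[0.24,0,0,0,0,0,0],[0.24,0,0,0,0,0,0]],
  ],
)

```text
time: 14.55
tcp_pos: [0.5636, -0.0499, 0.0782]
eef_rot: [0.985, 0.174, 0.001, -0.0]
contact_force: [0.5, 0.5, -0.7]
finger_gap: 0.0004
gripper_force: 0.0
```

jog_arm(
  commands=[
    [[0.06,0,0,0,0,0,0],[0.11,0,0,0,0,0,0],[0.14,0,0,0,0,0,0],[0.14,0,0,0,0,0,0]],
  ],
)

```text
time: 14.95
tcp_pos: [0.5688, -0.048, 0.0779]
eef_rot: [0.985, 0.174, -0.0, 0.0]
contact_force: [-1.7, -1.0, 1.4]
finger_gap: 0.0006
gripper_force: 1.0
```

Run:
```python
from h import *
go([-7,5,78])
snap('wrist','w7')
for c in ['wrist']:
  for q in ['lever_top','cuvette_1']: print(c,q,[(inst({'tcp_pos':d['point']}).round(1),round(d['p'],2)) for d in tip_of(c,q)[:3]])
```

```text
t 14.95 now [-8.1  5.8 77.9] turn [-0.    0.01  0.  ] F [-1.7 -1.   1.4]
[-7, 5, 78] [ 0.02  0.02 -0.  ]
wrist lever_top [(array([  8.8,   2. , 130.6]), 0.69)]
wrist cuvette_1 [(array([37.6, 67.1, 64.1]), 0.82), (array([16.1, 66.3, 65.5]), 0.77)]
```

Lever is at about +44, near the stop. I'll press it home with firm force and check.

jog_arm(
  commands=[
    [[0.02,0,0,0,0,0,0],[0.04,0,0,0,0,0,0],[0.06,0,0,0,0,0,0],[0.06,0,0,0,0,0,0]],
  ],
)

```text
time: 15.5
tcp_pos: [0.569, -0.048, 0.0776]
eef_rot: [0.985, 0.174, -0.003, 0.0]
contact_force: [-10.3, -2.1, 7.7]
finger_gap: 0.0008
gripper_force: 5.0
```

jog_arm(
  commands=[
    [[-0.2,0,0,0,0,0,0],[-0.5,0,0,0,0,0,0],[-0.9,0,-0.5,0,0,0,0],[-1.0,0,-1.4,0,0,0,0],[-1.0,0,-1.8,0,0,0,0]],
  ],
)

```text
time: 16.0
tcp_pos: [0.5262, -0.0645, 0.1712]
eef_rot: [0.985, 0.174, 0.002, 0.001]
contact_force: [0.3, 0.4, 0.4]
finger_gap: 0.0005
gripper_force: 0.0
```

Run:
```python
from h import *
go([-60,5,260],[-5,5,260])
snap('wrist','w8')
for c in ['wrist']:
  for q in ['lever_top','cuvette_1','lid_edge','lid_hinge']: print(c,q,[(inst({'tcp_pos':d['point']}).round(1),round(d['p'],2)) for d in tip_of(c,q)[:3]])
snap('side','side8')
for c in ['side']:
  for q in ['lid_edge','lever_top']: print(c,q,[(inst({'tcp_pos':d['point']}).round(1),round(d['p'],2)) for d in tip_of(c,q)[:3]])
```

```text
t 16.0 now [-53.8   4.9 171.2] turn [ 0.02 -0.04 -0.  ] F [0.3 0.4 0.4]
[-60, 5, 260] [-0.12  0.   -1.78]
[-5, 5, 260] [ 0.98  0.   -1.77]
wrist lever_top [(array([  7.2,   2.4, 130.7]), 0.77)]
wrist cuvette_1 [(array([-5.4, 64.6, 63.7]), 0.96), (array([13.4, 67.1, 63.3]), 0.88), (array([40.2, 67.4, 65.5]), 0.62)]
wrist lid_edge []
wrist lid_hinge [(array([ -5.4, 108.6, 101.3]), 0.86), (array([39.9, 67.5, 62.6]), 0.15)]
side lid_edge [(array([ -8. , 174. , 216.6]), 0.84)]
side lever_top [(array([  8.3,   8.2, 130.6]), 0.53), (array([ -3.6, 175.5, 216.5]), 0.45)]
```

The lever is home: a hard stop at 10 N, and it stayed at about +44 mm with the front cuvette at the beam. Next is the hood.

jog_arm(
  commands=[
    [[0.3,0,-0.6,0,0,0,0],[0.98,0,-1.3,0,0,0,0],[0.98,-0.8,-1.5,0,0,0,0],[0.98,-1.7,-1.5,0,0,0,0],[0.98,-2.6,-1.5,0,0,0,0]],
  ],
)

```text
time: 16.9
tcp_pos: [0.5259, 0.0762, 0.2425]
eef_rot: [0.985, 0.174, -0.0, -0.0]
contact_force: [-0.2, 0.6, -0.3]
finger_gap: 0.0005
gripper_force: 0.0
```

jog_arm(
  commands=[
    [[0,-0.8,0,0,0,0,0],[0,-1.6,0,0,0,0,0],[0,-1.6,0,0,0,0,0],[0,-1.6,0,0,0,0,0]],
  ],
)

```text
time: 17.3
tcp_pos: [0.4984, 0.1506, 0.2422]
eef_rot: [0.984, 0.175, -0.001, 0.0]
contact_force: [-0.5, -0.5, 0.1]
finger_gap: 0.0006
gripper_force: 0.0
```

Run:
```python
from h import *
go([-5,217,245],[-5,217,178])
snap('side','side9');snap('scene','scene9')
for c in ['side','scene']:
  for q in ['lid_edge']: print(c,q,[(inst({'tcp_pos':d['point']}).round(1),round(d['p'],2)) for d in tip_of(c,q)[:3]])
```

```text
t 17.3 now [ -6.1 216.6 242.2] turn [-0.    0.01  0.03] F [-0.5 -0.5  0.1]
[-5, 217, 245] [ 0.02 -0.01 -0.06]
[-5, 217, 178] [ 0.02 -0.01  1.28]
side lid_edge [(array([ -6.1, 174. , 217.4]), 0.61)]
scene lid_edge [(array([ -1.9, 177.1, 213.7]), 0.96)]
```

jog_arm(
  commands=[
    [[0,0,0.6,0,0,0,0],[0,0,1.28,0,0,0,0],[0,0,1.28,0,0,0,0],[0,0.2,1.28,0,0,0,0],[0,0.4,1.28,0,0,0,0]],
  ],
)

```text
time: 18.0
tcp_pos: [0.5074, 0.1305, 0.1806]
eef_rot: [0.985, 0.174, 0.001, -0.0]
contact_force: [-0.8, -0.2, -0.3]
finger_gap: 0.0006
gripper_force: 0.0
```

jog_arm(
  commands=[
    [[0,0.15,0,0,0,0,0],[0,0.25,0,0,0,0,0],[0,0.25,0,0,0,0,0]],
  ],
)

```text
time: 18.3
tcp_pos: [0.5111, 0.119, 0.1799]
eef_rot: [0.985, 0.174, 0.001, -0.0]
contact_force: [-0.4, 0.1, 0.3]
finger_gap: 0.0007
gripper_force: 0.0
```

Run:
```python
from h import *
T=[1.57,1.4,1.25,1.1,.95,.8,.65,.5,.35,.2,.1,0]
go(*[[-5,105-121*np.cos(t+.319)+17.5,101+121*np.sin(t+.319)-26] for t in T])
```

```text
t 18.3 now [ -5.  182.5 179.9] turn [ 0.   -0.02 -0.01] F [-0.4  0.1  0.3]
[-5, np.float64(160.35617095663684), np.float64(189.92567302609928)] [ 0.    0.44 -0.2 ]
[-5, np.float64(140.36707009772442), np.float64(194.67358859047806)] [ 0.    0.84 -0.3 ]
[-5, np.float64(122.28264457471093), np.float64(195.99980477926027)] [ 0.    1.2  -0.32]
[-5, np.float64(104.20310038595895), np.float64(194.60862621280165)] [ 0.    1.57 -0.29]
[-5, np.float64(86.53446511676319), np.float64(190.53129576250183)] [ 0.    1.92 -0.21]
[-5, np.float64(69.6735382239523), np.float64(183.85938148007168)] [ 0.    2.26 -0.08]
[-5, np.float64(53.99897977553715), np.float64(174.74272017650077)] [0.   2.57 0.1 ]
[-5, np.float64(39.86280656192618), np.float64(163.38605241031172)] [0.   2.85 0.33]
[-5, np.float64(27.582486557715868), np.float64(150.04442445601012)] [0.  3.1 0.6]
[-5, np.float64(17.433809275401686), np.float64(135.01746051460634)] [0.  3.3 0.9]
[-5, np.float64(11.966954457489948), np.float64(124.22850640733881)] [0.   3.41 1.11]
[-5, np.float64(7.6045092932718745), np.float64(112.94767733682986)] [0.   3.5  1.34]
```

jog_arm(
  commands=[
    [[0,-0.25,0,0,0,0,0],[0,-0.45,0,0,0,0,0],[0,-0.45,0.2,0,0,0,0],[0,-0.2,0.2,0,0,0,0],[0,0,0.2,0,0,0,0]],
  ],
)

```text
time: 18.8
tcp_pos: [0.51, 0.118, 0.1684]
eef_rot: [0.985, 0.174, -0.001, 0.0]
contact_force: [-0.6, 2.4, 3.2]
finger_gap: 0.001
gripper_force: 1.9
```

jog_arm(
  commands=[
    [[0,0.1,0,0,0,0,0],[0,0.2,0,0,0,0,0],[0,0.2,0,0,0,0,0]],
  ],
)

```text
time: 19.1
tcp_pos: [0.5141, 0.1091, 0.1692]
eef_rot: [0.985, 0.174, 0.0, 0.0]
contact_force: [-0.2, 0.6, -0.1]
finger_gap: 0.0007
gripper_force: 0.0
```

Run:
```python
from h import *
go([-5,160,190])
snap('side','side10');snap('scene','scene10')
for c in ['side','scene']:
  for q in ['lid_edge']: print(c,q,[(inst({'tcp_pos':d['point']}).round(1),round(d['p'],2)) for d in tip_of(c,q)[:3]])
```

```text
t 19.1 now [ -5.6 172.1 169.2] turn [ 0.   -0.01 -0.01] F [-0.2  0.6 -0.1]
[-5, 160, 190] [ 0.01  0.24 -0.42]
side lid_edge [(array([ -4.2, 154.7, 226.5]), 0.98)]
scene lid_edge [(array([ -4.5, 156.1, 226.6]), 0.8)]
```

The hood is moving, now at about 1.66 rad. I'll follow its arc.

jog_arm(
  commands=[
    [[0,0.12,-0.15,0,0,0,0],[0,0.24,-0.28,0,0,0,0],[0,0.4,-0.34,0,0,0,0],[0,0.6,-0.39,0,0,0,0],[0,0.8,-0.42,0,0,0,0]],
  ],
)

```text
time: 19.8
tcp_pos: [0.5279, 0.0717, 0.1906]
eef_rot: [0.985, 0.174, 0.0, -0.0]
contact_force: [0.0, 2.8, 1.2]
finger_gap: 0.0006
gripper_force: 1.1
```

jog_arm(
  commands=[
    [[0,0.2,0,0,0,0,0],[0,0.4,0.02,0,0,0,0],[0,0.4,0.02,0,0,0,0]],
  ],
)

```text
time: 20.1
tcp_pos: [0.5347, 0.0514, 0.1887]
eef_rot: [0.985, 0.173, -0.0, 0.001]
contact_force: [-0.3, 0.0, -0.3]
finger_gap: 0.0002
gripper_force: 0.0
```

Run:
```python
from h import *
T=[1.1,.95,.8,.65,.5,.35,.2,.1,0]
go(*[np.round([-5,105-121*np.cos(t+.319)+17.5,101+121*np.sin(t+.319)-32]) for t in T])
snap('side','side11');snap('scene','scene11')
for c in ['side','scene']:
  for q in ['lid_edge']: print(c,q,[(inst({'tcp_pos':d['point']}).round(1),round(d['p'],2)) for d in tip_of(c,q)[:3]])
```

```text
t 20.1 now [ -6.1 110.9 188.7] turn [ 0.01  0.   -0.02] F [-0.3  0.  -0.3]
[ -5. 104. 189.] [ 0.02  0.14 -0.01]
[ -5.  87. 185.] [0.02 0.48 0.07]
[ -5.  70. 178.] [0.02 0.82 0.21]
[ -5.  54. 169.] [0.02 1.14 0.4 ]
[ -5.  40. 157.] [0.03 1.42 0.64]
[ -5.  28. 144.] [0.03 1.66 0.9 ]
[ -5.  17. 129.] [0.03 1.88 1.2 ]
[ -5.  12. 118.] [0.03 1.98 1.42]
[ -5.   8. 107.] [0.03 2.06 1.64]
side lid_edge [(array([ -7. ,  86.4, 236.7]), 0.82)]
scene lid_edge [(array([ -1.9,  92.9, 233.9]), 0.94)]
```

jog_arm(
  commands=[
    [[0.02,0.2,0,0,0,0,0],[0.02,0.4,0.05,0,0,0,0],[0.02,0.6,0.12,0,0,0,0],[0.02,0.82,0.21,0,0,0,0],[0.02,0.98,0.3,0,0,0,0]],
  ],
)

```text
time: 20.8
tcp_pos: [0.5526, 0.0064, 0.1737]
eef_rot: [0.985, 0.174, 0.0, 0.0]
contact_force: [0.4, 0.1, 2.6]
finger_gap: 0.0005
gripper_force: 0.9
```

jog_arm(
  commands=[
    [[0,0.16,0.1,0,0,0,0],[0,0.3,0.22,0,0,0,0],[0,0.44,0.34,0,0,0,0],[0,0.56,0.47,0,0,0,0],[0,0.68,0.6,0,0,0,0]],
  ],
)

```text
time: 21.3
tcp_pos: [0.5636, -0.0244, 0.1433]
eef_rot: [0.985, 0.174, -0.0, 0.0]
contact_force: [-0.3, 0.6, 1.3]
finger_gap: 0.0
gripper_force: 0.6
```

Run:
```python
from h import *
T=[.35,.2,.1,0]
go(*[np.round([-5,105-121*np.cos(t+.319)+17.5,101+121*np.sin(t+.319)-32]) for t in T])
snap('side','side12');snap('scene','scene12')
for c in ['side','scene']:
  for q in ['lid_edge']: print(c,q,[(inst({'tcp_pos':d['point']}).round(1),round(d['p'],2)) for d in tip_of(c,q)[:3]])
```

```text
t 21.3 now [ -4.9  29.8 143.3] turn [-0.  0.  0.] F [-0.3  0.6  1.3]
[ -5.  28. 144.] [-0.    0.04 -0.01]
[ -5.  17. 129.] [-0.    0.26  0.29]
[ -5.  12. 118.] [-0.    0.36  0.51]
[ -5.   8. 107.] [-0.    0.44  0.73]
side lid_edge [(array([ -6. ,  -9.5, 178.8]), 0.62)]
scene lid_edge [(array([ -3.8,  -4.5, 177.9]), 0.71)]
```

jog_arm(
  commands=[
    [[0,0.12,0.14,0,0,0,0],[0,0.22,0.26,0,0,0,0],[0,0.3,0.38,0,0,0,0],[0,0.36,0.48,0,0,0,0],[0,0.4,0.56,0,0,0,0]],
  ],
)

```text
time: 22.0
tcp_pos: [0.5703, -0.0431, 0.1154]
eef_rot: [0.985, 0.174, -0.0, -0.0]
contact_force: [-0.9, 1.0, 0.5]
finger_gap: 0.0004
gripper_force: 0.3
```

jog_arm(
  commands=[
    [[0,0.02,0.05,0,0,0,0],[0,0.04,0.1,0,0,0,0],[0,0.04,0.1,0,0,0,0]],
  ],
)

```text
time: 22.3
tcp_pos: [0.5708, -0.0442, 0.1122]
eef_rot: [0.985, 0.174, -0.0, -0.0]
contact_force: [-5.5, 1.0, 12.5]
finger_gap: 0.0002
gripper_force: 6.4
```

Run:
```python
from h import *
go([-5,8,107])
snap('side','side13');snap('scene','scene13')
for c in ['side','scene']:
  for q in ['lid_edge']: print(c,q,[(inst({'tcp_pos':d['point']}).round(1),round(d['p'],2)) for d in tip_of(c,q)[:3]])
```

```text
t 22.3 now [ -4.9   8.7 112.2] turn [-0.    0.01  0.  ] F [-5.5  1.  12.5]
[-5, 8, 107] [-0.    0.01  0.1 ]
side lid_edge [(array([ -5.9, -22.3, 140.8]), 0.94)]
scene lid_edge [(array([ -3.5, -21.8, 138.9]), 0.62)]
```

jog_arm(
  commands=[
    [[0,0,0.04,0,0,0,0],[0,0,0.07,0,0,0,0],[0,0,0.07,0,0,0,0]],
  ],
)

```text
time: 22.8
tcp_pos: [0.571, -0.0442, 0.1118]
eef_rot: [0.985, 0.174, -0.0, 0.0]
contact_force: [-17.0, 0.2, 39.6]
finger_gap: 0.0001
gripper_force: 20.3
```

jog_arm(
  commands=[
    [[0,0,-0.5,0,0,0,0],[0,0,-1.2,0,0,0,0],[-0.6,0.6,-1.2,0,0,0,0],[-1.2,1.3,-1.2,0,0,0,0],[-1.86,2.0,-1.2,0,0,0,0]],
  ],
)

```text
time: 23.3
tcp_pos: [0.518, -0.1714, 0.168]
eef_rot: [0.985, 0.175, 0.001, 0.0]
contact_force: [0.5, -0.5, -0.1]
finger_gap: 0.0006
gripper_force: 0.0
```

jog_arm(
  commands=[
    [[0,0.8,0,0,0,0,0],[0,0.8,0,0,0,0,0],[0,0.8,0,0,0,0,0]],
  ],
)

```text
time: 23.6
tcp_pos: [0.5318, -0.2085, 0.1674]
eef_rot: [0.985, 0.173, 0.0, -0.0]
contact_force: [-0.5, -0.1, -0.4]
finger_gap: -0.0001
gripper_force: 0.0
```

Run:
```python
from h import *
go([-98,-135,100],[-98,-135,84],[-98,-135,79])
a=snap('side','side14');b=snap('scene','scene14')
for c in ['side','scene']:
  for q in ['lid_edge','read_key_top']: print(c,q,[(inst({'tcp_pos':d['point']}).round(1),round(d['p'],2)) for d in tip_of(c,q)[:3]])
snap('wrist','w14')
print([(inst({'tcp_pos':d['point']}).round(1),round(d['p'],2)) for d in tip_of('wrist','read_key_top')[:3]])
```

```text
t 23.6 now [ -97.9 -132.3  167.4] turn [-0.   -0.   -0.01] F [-0.5 -0.1 -0.4]
[-98, -135, 100] [-0.    0.05  1.35]
[-98, -135, 84] [-0.    0.05  1.67]
[-98, -135, 79] [-0.    0.05  1.77]
side lid_edge [(array([ -4.8, -27.1, 141. ]), 0.86)]
side read_key_top [(array([ -99.4, -135.2,  106.6]), 0.56)]
scene lid_edge [(array([ -6.7, -27.4, 137.7]), 0.66)]
scene read_key_top []
[(array([-105.2, -133.9,  105.3]), 0.76)]
```

jog_arm(
  commands=[
    [[0,0.05,0.5,0,0,0,0],[0,0.05,1.0,0,0,0,0],[0,0.05,1.5,0,0,0,0],[0,0.05,1.67,0,0,0,0],[0,0.05,1.67,0,0,0,0]],
  ],
)

```text
time: 24.5
tcp_pos: [0.5319, -0.2098, 0.0831]
eef_rot: [0.985, 0.174, -0.001, -0.001]
contact_force: [-0.1, 1.0, -0.1]
finger_gap: 0.0006
gripper_force: 0.0
```

jog_arm(
  commands=[
    [[0,0,0.05,0,0,0,0],[0,0,0.1,0,0,0,0],[0,0,0.1,0,0,0,0]],
  ],
)

```text
time: 24.8
tcp_pos: [0.5336, -0.2106, 0.0799]
eef_rot: [0.985, 0.174, 0.001, 0.0]
contact_force: [0.1, -1.1, 1.0]
finger_gap: 0.0007
gripper_force: 0.8
```

jog_arm(
  commands=[
    [[0,0,0.03,0,0,0,0],[0,0,0.06,0,0,0,0],[0,0,0.06,0,0,0,0]],
  ],
)

```text
time: 25.1
tcp_pos: [0.5336, -0.2106, 0.0765]
eef_rot: [0.985, 0.174, 0.001, 0.0]
contact_force: [2.0, -0.2, 4.3]
finger_gap: 0.0001
gripper_force: 2.3
```

jog_arm(
  commands=[
    [[0,0,0.02,0,0,0,0],[0,0,0.04,0,0,0,0],[0,0,0.04,0,0,0,0],[0,0,0.04,0,0,0,0]],
  ],
)

```text
time: 25.5
tcp_pos: [0.5337, -0.2106, 0.076]
eef_rot: [0.985, 0.174, 0.001, 0.001]
contact_force: [-2.2, 1.3, 18.8]
finger_gap: 0.0002
gripper_force: 9.6
```

jog_arm(
  commands=[
    [[0,0,-0.3,0,0,0,0],[0,0,-1.0,0,0,0,0],[0,0,-1.8,0,0,0,0],[0,0,-2.5,0,0,0,0],[0,0,-2.5,0,0,0,0]],
  ],
)

```text
time: 26.0
tcp_pos: [0.5351, -0.2111, 0.2038]
eef_rot: [0.985, 0.174, 0.003, 0.002]
contact_force: [1.4, -0.2, -0.0]
finger_gap: 0.0005
gripper_force: 0.0
```

jog_arm(
  commands=[
    [[-0.8,0.5,0,0,0,0,0],[-1.6,1,0,0,0,0,0],[-1.6,1,0,0,0,0,0],[-1.6,1,0,0,0,0,0]],
  ],
)

```text
time: 26.4
tcp_pos: [0.4731, -0.2853, 0.1982]
eef_rot: [0.985, 0.173, -0.001, -0.001]
contact_force: [0.3, 0.2, 0.6]
finger_gap: 0.0003
gripper_force: 0.0
```

Run:
```python
from h import *
a=snap('side','side15');b=snap('scene','scene15')
for c in ['side','scene']:
  for q in ['lid_edge','reagent_bottle','parafilm_roll']: print(c,q,[(np.round(d['point'],3),inst({'tcp_pos':d['point']}).round(1),round(d['p'],2)) for d in tip_of(c,q)[:1]])
im=np.hstack([cv2.resize(b[170:420,225:425],(400,500)),cv2.resize(a[180:380,240:480],(400,333))[:, :].copy() if 0 else cv2.resize(a[180:380,240:480],(400,500))])
cv2.imwrite('pics/fin.png',cv2.cvtColor(im,cv2.COLOR_RGB2BGR))
```

```text
side lid_edge []
side reagent_bottle [(array([ 0.674, -0.267, -0.002]), array([  15.4, -235.9,   -1.9]), 0.6)]
side parafilm_roll []
scene lid_edge [(array([ 0.582, -0.075,  0.137]), array([ -4.7, -24. , 136.8]), 0.98)]
scene reagent_bottle [(array([ 0.68 , -0.269, -0.002]), array([  20.1, -240. ,   -1.5]), 0.81)]
scene parafilm_roll [(array([ 0.501,  0.201, -0.004]), array([ 13.7, 263.4,  -3.5]), 0.79)]
```

View pics/fin.png

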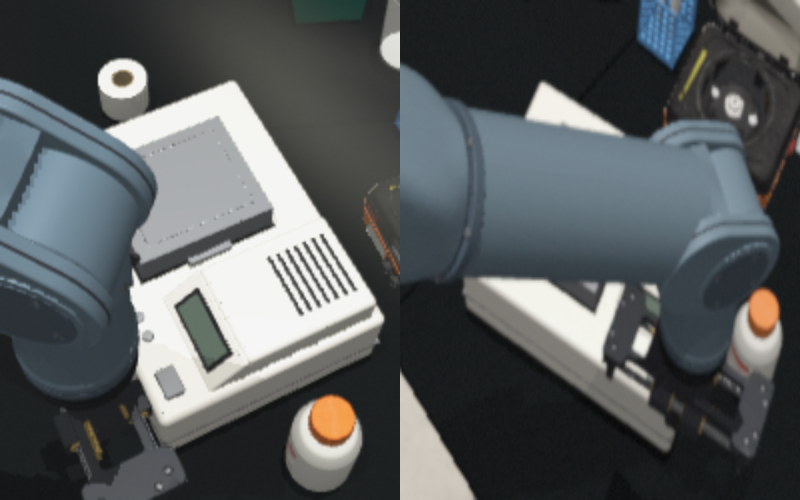

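The final view shows the hood flat on the deck (200,195), the read key at (168,380), and the bottle and roll where they stood. Handing in.

```bash
python3 -c "
from station import manip
print(manip.hand_in())"
```

```text
the job is handed in; nothing more can be done
None
```

The job is handed in, with the lever at its second stop and staying there after release, the hood fully shut and the read key pressed to its end stop; the bottle and roll stand where they were, I saw nothing touch the small keys, and the first lever push missed before the repeat seated it.

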